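Lock the lid of a grain mill: ring to its mark, then cam lever

TASK

The grain mill's lid is on but not locked. Turn the black-handled lock ring clockwise until its yellow pointer stands at the green mark tab on the mill's rim (the ring can turn past the mark, where the lid is loose again), and only then fold the red cam lever over the ring until it lies fully down. Leave the other things on the bench where they are.

Things in the scene. Friction and masses are not known exactly. Their poses are not given: they have to be found in the camera images.
- mill: stainless desktop grain mill, fixed to the bench, 195 mm high to the lid (lid knob in the middle 26 mm across, to 207 mm), foot 150 mm across, bowl 140 mm across; at the top a fixed flange 188 mm across (top at 166 mm) carries the ring. Origin at the middle of its underside, z up (the ring's axis). The mill turns in yaw with its marks and lever; all below is upright
- ring_center (a point): point on the ring's vertical axis at the height of the ring's flat top (190 mm above the bench)
- lock_ring (a joint): turn of the steel lock ring (156 mm across, flat top 190 mm above the bench) about the mill's vertical axis, rad, growing clockwise seen from above; stops at 0 and 1.9; at the green mark it reads 1.344. Friction of about 0.4 N m (6 N at the paddle) holds it wherever it is left; no spring, no click
- paddle (a point): the ring's handle: one upright black, yellow-topped paddle on the ring's top, 20 mm long radially (58 to 78 mm from the axis), 12 mm thick along the turn, 31 mm high (top 221 mm above the bench), meant to be pushed sideways; this point is the middle of its top, 68 mm from the axis
- pointer (a point): tip of the yellow pointer line, 6 mm wide, down the outer end of the paddle (whose top is yellow too), in the paddle's middle plane, 80 mm from the axis, 190 mm above the bench; turns with the ring
- mark (a point): the green mark: a fixed green tab 10 mm wide on the flange, 84 to 112 mm from the axis, its top 180 mm above the bench; this point is 80 mm from the axis, 190 mm above the bench: the pointer tip comes to it when the ring is at the mark
- cam_lever (a joint): angle of the red cam lever about its horizontal pivot, rad: 0 = leaning 35 degrees outward from upright, 0.61 = upright, 2.18 = folded inward, level and fully down over the ring (a stop at both ends). Friction about 0.12 N m (about 2.5 N at the tip) holds it wherever it is left; no spring. Push it inward from its outer side, then down
- lever_pivot (a point): pivot axis of the cam lever, 98 mm from the mill's axis and 200 mm above the bench, between two cheeks 34 mm apart overall that rise to 206 mm; the lever swings in the vertical plane through this point and the mill's axis
- lever_tip (a point): middle of the free end of the cam lever, 58 mm from the pivot; the lever is a bar 8 mm thick and 14 mm wide, 20 mm wide over its last 20 mm
- steel_bowl: bystander: loose steel bowl 160 mm across, 60 mm high; origin under its middle
- tub: bystander: loose clear plastic tub 90 mm across, 100 mm high; origin under its middle
- jar: bystander: loose jar 64 mm across, 90 mm high, near the mill; origin under its middle
- amber_bottle: bystander: loose amber bottle 56 mm across, 150 mm high, near the mill; origin under its middle
- brush: bystander: loose brush 170 mm long, lying flat; origin under its middle
- scoop: bystander: loose metal spoon 180 mm long, lying flat; origin under its middle
Things that resemble listed ones, but are neither listed nor needed, are in the scene too. There is more than one size of the mill; the job needs the larger.

How it is judged:
By the outcome, as a careful person would: the job done as asked, in the order asked, and still so for the second after the job is handed in, with the robot touching nothing.
It also fails if it takes over 54 s, if anything falls off the work surface, if the arm or the gripper's body presses on something with over 40 N, if the wrist force passes 120 N, or if a joint passes its speed limit or range.

ROBOT

A 6-joint arm with a two-finger parallel gripper is mounted at the origin on the work surface. World frame = base frame: x ahead of the robot, y to its left, z up, the work surface at z = 0. Lengths are in m, angles in rad, forces in N, time in s.
With the tool pointing down it reaches from about 0.375 to 0.9 m from the base axis. Payload 3.1 kg.
Tool frame: the origin (TCP) lies midway between the tips of the shut fingers; the grasp point (between the pads) lies 19 mm behind it; z points along the fingers, y is the line along which they close (so a half turn about z gives the same grasp; the last joint's range is limited). The gripper opens to 87 mm and grips with 3 to 60 N. Pads are 19 mm wide; open, the fingers measure 117 mm over their backs; the gripper's body (75 mm by 190 mm) begins 51 mm behind the grasp point.
Start: joints at [-1.282, 0.527, 1.433, -0, 1.181, -0.178], TCP at [0.282, -0.558, 0.223] pointing down, gripper open.
Joint ranges: [-3.08, 3.08], [-0.75, 2.2], [0.22, 2.44], [-1.43, 4.57], [0, 2.65], [-2.85, 2.85]. Speed limits (rad/s): [2.79, 2.79, 3.14, 3.14, 3.14, 3.14].

INTERFACE

Orientations are given as a unit quaternion [x, y, z, w].
In Python, from rig import robot gives the robot as it stands. The module is installed in compiled form; this text tells all that it offers.
- The arm moves only by the tool play_rows, never from a script. Its arguments are lists of equal length, an entry for each row: "gripper": the closure, from -1 (fully open) to 1 (shut); "delta_pos": the shift along the tool's x, y, z in cm, a list of three; "turn": the turn, a rotation vector about the tool's x, y, z in rad, a list of three. A call has 1 to 12 rows; each row is the pose to reach, as a shift and turn from the pose commanded when the call began, along the tool's axes at that moment; what a row does not reach only later rows make up. A row lasts 1/8 s, in which the tool goes at most 62.5 mm and 10.7 degrees, less where a joint would pass 70% of its speed; a pose out of reach is approached as far as the arm can. A call with a gripper value outside its range is refused whole. The fingers move at their own pace and stop on an object; "squeeze" is the grip in N (left out, the last holds). Time passes only in rows, so rows that repeat a pose let the fingers close. It gives the time, the measured TCP pose, the force, the opening and the grip force at its end, in the units of the state.
- robot.get_obs(): the state, without advancing time (a new reading comes with each control period).
- robot.camera(name): name is "side" or "top" or "wrist"; returns a dict with "color" (384x512x3 uint8, red, green, blue), "vfov" (degrees; the focal length in pixels is half the picture's height over the tangent of half this angle, whatever the lens; pixels are square), "cx", "cy" (the principal point, pixels), "R" (3x3) and "t" (3): a world point X has camera coordinates R X + t. Camera axes: x right, y down, z forward; pixel columns grow to the right and rows downward; lengths in m; the calibration is good to about 2 mm. A picture is of the moment at which its call begins. There is no depth.
- robot.hand_in(): hands the job in; it is judged then, once.
The state is a dict: "time": time; "q": joint angles; "joint_velocities": joint speeds; "joint_torque": joint torques, N m; "position": TCP position; "tool_rot": TCP orientation; "ft_force": force on the tool from outside, world axes, zero at the start; "moment": the same for the moment, N m; "grip_width": finger opening in m; "grip_force": force on a finger pad.
Only numpy, scipy, OpenCV 4.12 (cv2) and the standard library are available. Lean on these libraries where they do the work, as an engineer would, in place of code of your own. Each camera call takes 0.05 s, during which the arm holds its last target. There are 200 camera calls.

## Working session

There is one attempt and no reset: what is moved stays moved. The work goes in short steps, Python scripts to look and compute and a tool call to move; the robot and the scene stay as the last step left them, time stands still between calls to the robot, and variables do not carry over. Pictures are saved under pics/ and viewed, at most 10 in all, crops included, and the job is handed in when it is done.

Besides the shell and the picture viewer there is one more tool, called after "Request:" as name(argument=value, ...) on one line, values as JSON. play_rows: Moves the arm, as the interface text tells. Its arguments: {"type":"object","properties":{"gripper":{"type":"array","items":{"type":"number"}},"delta_pos":{"type":"array","items":{"type":"array","items":{"type":"number"}}},"turn":{"type":"array","items":{"type":"array","items":{"type":"number"}}},"squeeze":{"type":"number"}},"required":["gripper","delta_pos","turn"]}

```bash
mkdir -p pics
python3 - <<'E'
from rig import robot
import cv2,numpy as np,pickle
D={}
for n in("side","top","wrist"):
    c=robot.camera(n);D[n]=c
    cv2.imwrite(f"pics/{n}0.png",c["color"][:,:,::-1])
    print(n,c["vfov"],c["cx"],c["cy"],(-c["R"].T@c["t"]).round(3),c["R"].round(2).tolist())
pickle.dump(D,open("c0.pkl","wb"))
o=robot.get_obs();print(o["time"],o["position"],o["tool_rot"],o["grip_width"])
a=np.hstack([D["side"]["color"],D["top"]["color"]])[:,:,::-1]
E
```

```text
side 48.84072750320669 249.83162962508823 190.60954293031753 [1.031 0.727 0.937] [[-0.81, 0.59, -0.0], [0.39, 0.54, -0.75], [-0.44, -0.61, -0.66]]
top 47.48132744273576 259.81167081611386 193.75941448227144 [ 0.362 -0.006  1.734] [[-0.01, -1.0, -0.02], [-1.0, 0.01, -0.09], [0.09, 0.02, -1.0]]
wrist 64.44756599982748 260.7440143308174 193.1605870395318 [ 0.341 -0.526  0.384] [[0.45, -0.89, -0.0], [-0.87, -0.44, 0.24], [-0.22, -0.11, -0.97]]
0.15 [ 0.28169192 -0.5572945   0.22180515] [ 9.72765276e-01  2.31790919e-01 -4.36985699e-05 -8.27931753e-04] 0.08735213731791414
```

View pics/top0.png

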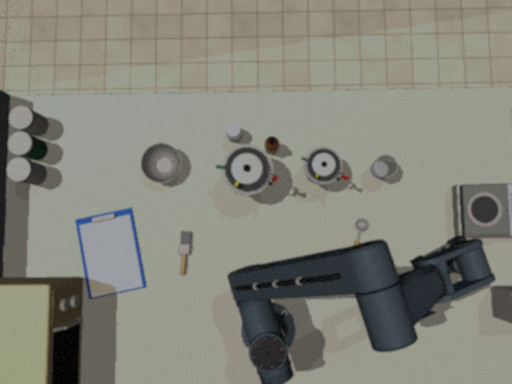

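View pics/side0.png

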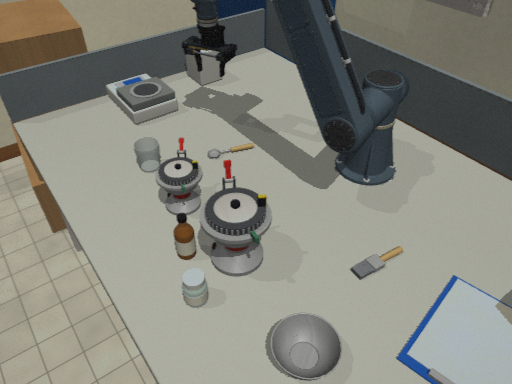

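The top view shows the larger mill at about (247,168): lever red at (274,179), green mark at (221,167), yellow paddle at (237,184). In the side view it is at about (235,215). Next I'll zoom in and triangulate.

```bash
cat > h.py <<'E'
import numpy as np,cv2
def f(c): return c["color"].shape[0]/2/np.tan(np.radians(c["vfov"]/2))
def proj(c,X):
    p=np.atleast_2d(X)@c["R"].T+c["t"]; return p[:,:2]/p[:,2:]*f(c)+[c["cx"],c["cy"]]
def atz(c,uv,z):
    d=c["R"].T@np.array([(uv[0]-c["cx"])/f(c),(uv[1]-c["cy"])/f(c),1]); o=-c["R"].T@c["t"]
    return o+d*(z-o[2])/d[2]
E
python3 - <<'E'
import pickle,cv2,numpy as np
from h import *
D=pickle.load(open("c0.pkl","rb"))
T=D["top"];S=D["side"]
a=T["color"][125:215,200:300];b=S["color"][150:280,180:290]
a=cv2.resize(a,(400,360),interpolation=cv2.INTER_CUBIC);b=cv2.resize(b,(400,473),interpolation=cv2.INTER_CUBIC)
im=np.zeros((473,800,3),np.uint8);im[:360,:400]=a;im[:,400:]=b
cv2.imwrite("pics/crop.png",im[:,:,::-1])
print("axis lid knob",atz(T,(247,168),.207),atz(S,(235,204),.207))
for n,c,(x0,x1,y0,y1) in(("top",T,(200,295,130,210)),("side",S,(190,285,155,260))):
    im=c["color"][y0:y1,x0:x1];h=cv2.cvtColor(im,cv2.COLOR_RGB2HSV);H,Sa,V=[h[:,:,i].astype(int) for i in range(3)]
    for k,m in dict(red=((H<7)|(H>173))&(Sa>150)&(V>80),yel=(H>20)&(H<33)&(Sa>150)&(V>110),green=(H>45)&(H<90)&(Sa>80)).items():
        nn,l,st,ce=cv2.connectedComponentsWithStats(m.astype(np.uint8))
        for i in range(1,nn):
            if st[i,4]>4: print(n,k,st[i,4],(ce[i]+[x0,y0]).round(1),st[i,:4]+[x0,y0,0,0])
E
```

```text
axis lid knob [0.59975363 0.0656713  0.207     ] [0.6063539  0.07600373 0.207     ]
top red 15 [274.5 178.3] [273 176   4   5]
top yel 10 [236.2 183.9] [235 183   4   3]
side red 93 [227.5 168. ] [224 160   7  19]
side yel 8 [193.6 161.4] [192 161   5   2]
side yel 24 [261.5 196. ] [258 195   8   3]
side green 60 [254.4 236.4] [250 231   9  12]
```

View pics/crop.png

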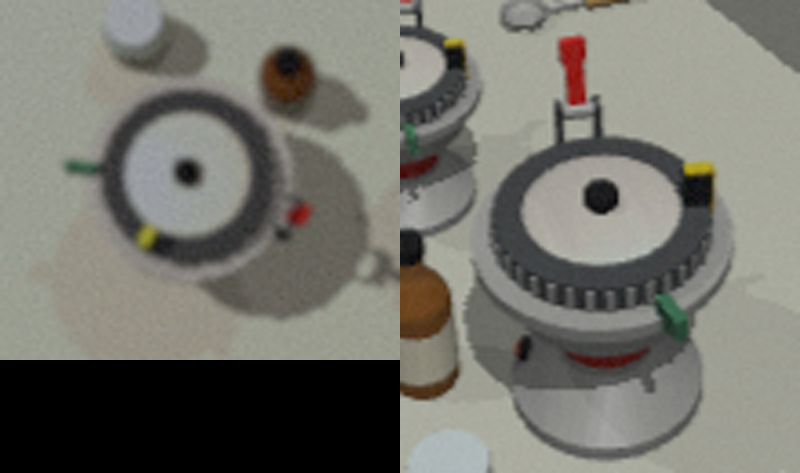

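Request:
play_rows(gripper=[-1, -1, -1, -1, -1, -1, -1, -1, -1, -1, -1, -1], delta_pos=[[4, -3, -5], [8, -6, -10], [12, -9, -15], [17, -12, -18], [22, -16, -18], [27, -20, -18], [32, -23, -18], [37, -27, -18], [42, -31, -18], [47, -34, -18], [52, -38, -18], [56.7, -41.7, -18]], turn=[[0, 0, -0.05], [0, 0, -0.15], [0, 0, -0.25], [0, 0, -0.35], [0, 0, -0.45], [0, 0, -0.55], [0, 0, -0.65], [0, 0, -0.75], [0, 0, -0.85], [0, 0, -0.95], [0, 0, -1.05], [0, 0, -1.1]])

```text
time: 1.65
position: [0.592, 0.0542, 0.4023]
tool_rot: [0.707, 0.707, -0.0, -0.0]
ft_force: [1.8, -0.5, -1.1]
grip_width: 0.0872
grip_force: 0.0
```

Request:
play_rows(gripper=[-1, -1, -1], delta_pos=[[0, 0, 0], [0, 0, 0], [0, 0, 0]], turn=[[0, 0, 0], [0, 0, 0], [0, 0, 0]])

```text
time: 2.02
position: [0.591, 0.0509, 0.4025]
tool_rot: [0.709, 0.705, -0.0, -0.0]
ft_force: [-0.4, 0.5, 0.0]
grip_width: 0.0871
grip_force: 0.0
```

Run:
```python
from rig import robot
import cv2,pickle,numpy as np
from h import *
o=robot.get_obs();print(o["time"],o["position"],o["tool_rot"],o["q"])
c=robot.camera("wrist");pickle.dump(c,open("w1.pkl","wb"))
T=pickle.load(open("c0.pkl","rb"))
print(c["t"],(-c["R"].T@c["t"]))
im=cv2.resize(c["color"],(768,576),interpolation=cv2.INTER_CUBIC)
cv2.imwrite("pics/w1.png",im[:,:,::-1])
```

```text
2.025 [0.59102497 0.05086945 0.40249539] [ 7.08914653e-01  7.05294197e-01 -3.28030818e-04 -6.49672991e-05] [-1.02145711e-01  3.35240299e-01  1.25452576e+00 -4.25513806e-04
  1.55234263e+00 -9.70176457e-02]
[-0.59027849 -0.02071183  0.57809573] [0.5914638  0.11837277 0.56498744]
```

View pics/w1.png

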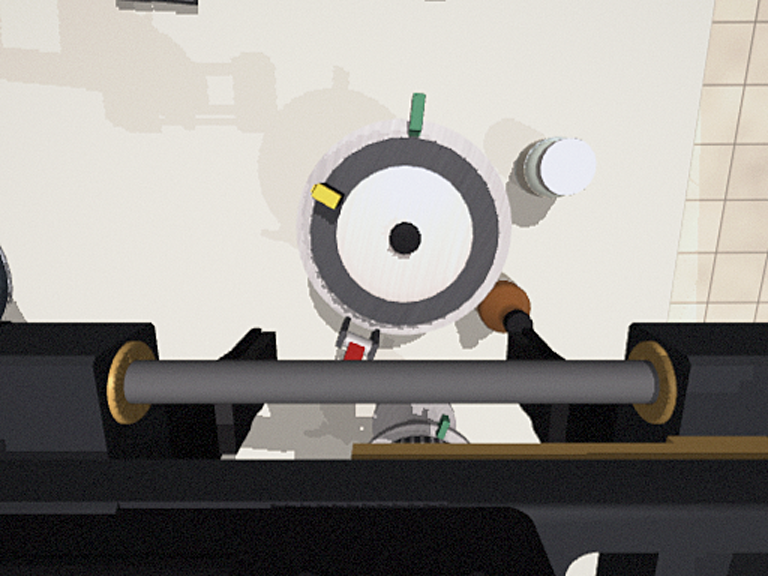

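The wrist view (1.5x) shows the knob at (404,238), paddle top at (326,195), green tab at (417,112) and lever at (354,352), with the lever cheeks at about (345,325)–(378,340).

```bash
cat >> h.py <<'E'
def blobs(c,box,mn=20):
    x0,x1,y0,y1=box; h=cv2.cvtColor(c["color"][y0:y1,x0:x1],cv2.COLOR_RGB2HSV);H,S,V=[h[:,:,i].astype(int) for i in range(3)]
    out={}
    for k,m in dict(red=((H<7)|(H>173))&(S>150)&(V>80),yel=(H>20)&(H<33)&(S>130)&(V>110),green=(H>45)&(H<90)&(S>80),blk=V<45,white=V>205).items():
        n,l,st,ce=cv2.connectedComponentsWithStats(m.astype(np.uint8))
        out[k]=[(int(st[i,4]),(ce[i]+[x0,y0]).round(2),st[i,:4]+[x0,y0,0,0]) for i in range(1,n) if st[i,4]>mn]
    return out
E
python3 - <<'E'
import pickle
from h import *
c=pickle.load(open("w1.pkl","rb"))
b=blobs(c,(195,345,50,243))
for k,v in b.items():
    for x in v: print(k,*x)
k=min(b["blk"],key=lambda x:abs(x[1]-[269,159]).sum())[1];y=b["yel"][0][1]
K=atz(c,k,.207);P=atz(c,y,.221)
print("knob",K,"paddle",P,"r",np.hypot(*(P-K)[:2]),np.degrees(np.arctan2(*(P-K)[1::-1])))
g=[x for x in b["green"] if x[1][1]<100][0][1];G=atz(c,g,.180);print("green",G,np.hypot(*(G-K)[:2]),np.degrees(np.arctan2(*(G-K)[1::-1])))
# ring outer dark region fit: gray level of radial profile
gr=cv2.cvtColor(c["color"],cv2.COLOR_RGB2GRAY).astype(float)
pts=[]
for a in np.radians(np.r_[-40:75:5,105:135:5,175:215:5]):
    rr=np.arange(.066,.090,.0005);X=np.c_[K[0]+rr*np.cos(a),K[1]+rr*np.sin(a),0*rr+.19]
    p=proj(c,X).astype(np.float32);v=cv2.remap(gr.astype(np.float32),p[:,0],p[:,1],cv2.INTER_LINEAR).ravel()
    i=np.argmax(np.gradient(cv2.GaussianBlur(v[:,None],(1,5),0).ravel()));pts.append(X[i,:2])
pts=np.array(pts);A=np.c_[2*pts,np.ones(len(pts))]
s=np.linalg.lstsq(A,(pts**2).sum(1),rcond=None)[0];r=np.sqrt(s[2]+s[0]**2+s[1]**2)
print("ring fit",s[:2],r,"resid",np.std(np.hypot(*(pts-s[:2]).T)-r))
for u in((345,325),(378,340)): 
    X=atz(c,np.array(u)/1.5,.206);print("cheek",X)
E
```

```text
red 116 [235.84 234.38] [229 228  14  12]
yel 196 [216.78 130.17] [208 122  19  17]
green 208 [277.6   75.76] [273  62  10  29]
blk 41 [223.29 128.2 ] [214 122  16  17]
blk 271 [269.5  159.43] [260 148  20  21]
blk 233 [340.78 222.61] [335 206  10  35]
blk 27 [230.37 215.7 ] [228 212   6   8]
blk 32 [249.94 223.75] [247 220   6   9]
white 12518 [266.35 121.04] [195  50 150 190]
white 5980 [269.26 155.32] [224 111  91  90]
white 49 [238.45 228.78] [230 225  17  11]
knob [0.60118862 0.06876103 0.207     ] paddle [0.5424011  0.10353017 0.221     ] r 0.06829982653440783 149.39834101249514
green [0.61140695 0.16468964 0.18      ] 0.09647131083843585 83.91977338738447
ring fit [0.60103358 0.06922575] 0.0775238321947858 resid 0.00042295257809140063
cheek [ 0.55233536 -0.00232092  0.206     ]
cheek [ 0.57944795 -0.01562324  0.206     ]
```

Request:
play_rows(gripper=[0, 0, 0, 0, 0, 0, 0, 0, 0, 0], delta_pos=[[1, -1, 2], [2, -2, 4], [3, -3, 6], [4, -4, 8], [5.2, -4.9, 10], [5.2, -4.9, 12], [5.2, -4.9, 14], [5.2, -4.9, 15], [5.2, -4.9, 15], [5.2, -4.9, 15]], turn=[[0, 0, -0.18], [0, 0, -0.36], [0, 0, -0.54], [0, 0, -0.72], [0, 0, -0.9], [0, 0, -1.04], [0, 0, -1.04], [0, 0, -1.04], [0, 0, -1.04], [0, 0, -1.04]])

```text
time: 3.32
position: [0.5433, 0.104, 0.2534]
tool_rot: [0.264, 0.965, 0.0, 0.001]
ft_force: [-0.3, 0.4, 0.6]
grip_width: 0.0432
grip_force: 0.0
```

```bash
cat > s.py <<'E'
from rig import robot
import sys,numpy as np
from scipy.spatial.transform import Rotation as R
o=robot.get_obs();M=R.from_quat(o["tool_rot"]).as_matrix()
print(o["time"],o["position"].round(4),"yaw",np.degrees(np.arctan2(M[1,0],M[0,0])).round(2),"F",np.round(o["ft_force"],1),o["grip_width"])
a=[float(x) for x in sys.argv[1:]]
if a: print("delta tool cm",(100*M.T@(np.array(a[:3])-o["position"])).round(2), "turn z",-(np.radians(a[3])-np.arctan2(M[1,0],M[0,0])))
E
python3 s.py .5425 .1036 .198 149.4
```

```text
3.325 [0.5433 0.104  0.2534] yaw 149.38 F [-0.3  0.4  0.6] 0.04324608087537167
delta tool cm [ 0.06 -0.08  5.54] turn z -0.00040718934212380375
```

Request:
play_rows(gripper=[0, 0, 0, 0.3, 0.6, 0.6, 0.6], delta_pos=[[0, 0, 2], [0, 0, 4], [0, 0, 5.5], [0, 0, 5.5], [0, 0, 5.5], [0, 0, 5.5], [0, 0, 5.5]], turn=[[0, 0, 0], [0, 0, 0], [0, 0, 0], [0, 0, 0], [0, 0, 0], [0, 0, 0], [0, 0, 0]], squeeze=5)

```text
time: 4.2
position: [0.5431, 0.1044, 0.1982]
tool_rot: [0.264, 0.965, 0.0, 0.001]
ft_force: [0.9, -0.5, 0.3]
grip_width: 0.0188
grip_force: 0.0
```

```bash
python3 s.py
python3 - <<'E'
import numpy as np
# arc: rows from 149.4 deg, in tool frame at start; tool x radial, y = tangential clockwise
A=np.radians(149.4)
ex=np.array([np.cos(A),np.sin(A)]);ey=np.array([np.sin(A),-np.cos(A)])
for d in (10,20,30,40,50,56,60,62,64,65.5,68):
    a=A-np.radians(d);v=6.8*(np.array([np.cos(a),np.sin(a)])-ex)
    print(d,(v@ex).round(2),(v@ey).round(2),np.radians(d).round(3))
E
```

```text
4.2 [0.5431 0.1044 0.1982] yaw 149.42 F [ 0.9 -0.5  0.3] 0.018820641105714662
10 -0.1 1.18 0.175
20 -0.41 2.33 0.349
30 -0.91 3.4 0.524
40 -1.59 4.37 0.698
50 -2.43 5.21 0.873
56 -3.0 5.64 0.977
60 -3.4 5.89 1.047
62 -3.61 6.0 1.082
64 -3.82 6.11 1.117
65.5 -3.98 6.19 1.143
68 -4.25 6.3 1.187
```

Request:
play_rows(gripper=[0.6, 0.6, 0.6, 0.6, 0.6, 0.6, 0.6, 0.6, 0.6, 0.6, 0.6, 0.6], delta_pos=[[-0.03, 0.6, 0], [-0.1, 1.18, 0], [-0.24, 1.77, 0], [-0.41, 2.33, 0], [-0.91, 3.4, 0], [-1.59, 4.37, 0], [-2.0, 4.8, 0], [-2.43, 5.21, 0], [-3.0, 5.64, 0], [-3.4, 5.89, 0], [-3.82, 6.11, 0], [-3.98, 6.19, 0]], turn=[[0, 0, 0.087], [0, 0, 0.175], [0, 0, 0.262], [0, 0, 0.349], [0, 0, 0.524], [0, 0, 0.698], [0, 0, 0.785], [0, 0, 0.873], [0, 0, 0.977], [0, 0, 1.047], [0, 0, 1.117], [0, 0, 1.143]])

```text
time: 5.7
position: [0.6061, 0.137, 0.1977]
tool_rot: [0.744, 0.669, -0.003, -0.001]
ft_force: [-4.8, -0.9, 4.1]
grip_width: 0.0179
grip_force: 2.6
```

Request:
play_rows(gripper=[0.6, 0.6], delta_pos=[[0, 0, 0], [0, 0, 0]], turn=[[0, 0, 0], [0, 0, 0]])

```text
time: 5.95
position: [0.6063, 0.137, 0.1977]
tool_rot: [0.743, 0.669, -0.002, -0.001]
ft_force: [-4.7, -0.8, 3.6]
grip_width: 0.0174
grip_force: 2.4
```

```bash
python3 s.py
cat > look.py <<'E'
from rig import robot
import pickle,sys
from h import *
c=robot.camera("wrist");pickle.dump(c,open(sys.argv[1]+".pkl","wb"))
cv2.imwrite(f"pics/{sys.argv[1]}.png",cv2.resize(c["color"],(768,576),interpolation=cv2.INTER_CUBIC)[:,:,::-1])
b=blobs(c,(100,450,0,384))
for k in("yel","green","red"):
    for n,u,bx in b[k]:
        z=dict(yel=.221,green=.180,red=.2)[k];X=atz(c,u,z)-[.601,.069,0]
        print(k,n,u,bx,X.round(4),"r",np.hypot(X[0],X[1]).round(4),"ang",np.degrees(np.arctan2(X[1],X[0])).round(2))
E
python3 look.py w2
```

```text
5.95 [0.6063 0.137  0.1977] yaw 83.98 F [-4.7 -0.8  3.6] 0.017387588407244373
yel 51 [254.86 234.45] [249 232  13   5] [0.0036 0.0798 0.221 ] r 0.0799 ang 87.42
yel 22 [260.5  238.55] [255 238  12   2] [0.0061 0.0774 0.221 ] r 0.0776 ang 85.49
yel 118 [256.72 271.27] [247 269  22   6] [0.0023 0.06   0.221 ] r 0.0601 ang 87.77
green 737 [265.25 177.41] [258 154  16  48] [0.0111 0.0993 0.18  ] r 0.0999 ang 83.63
```

View pics/w2.png

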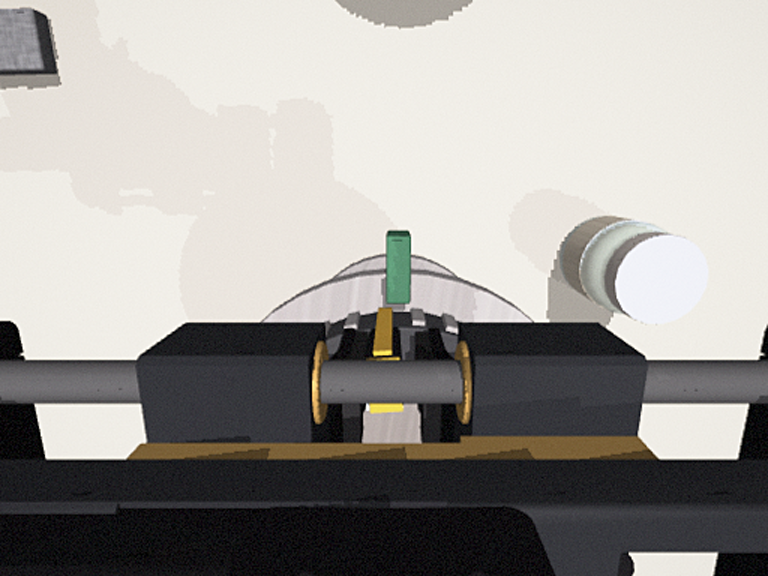

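The pointer at (383,330) is still about 3.7° short of the green tab at (398,267). I'll push it on, then back off to check.

Request:
play_rows(gripper=[0.6, 0.6, 0.6, 0.6, 0.6, 0.2, 0.2, 0.2, 0.2, 0.2, 0.2, 0.2], delta_pos=[[0, 0.13, 0], [0, 0.26, 0], [-0.01, 0.39, 0], [-0.01, 0.39, 0], [0, 0.1, 0], [0, 0, 0], [0, 0, 0], [0, 0, -3], [0, 0, -6], [-3, 0, -10], [-6, 0, -14], [-6, 0, -14]], turn=[[0, 0, 0.02], [0, 0, 0.04], [0, 0, 0.058], [0, 0, 0.058], [0, 0, 0], [0, 0, 0], [0, 0, 0], [0, 0, 0], [0, 0, 0], [0, 0, 0], [0, 0, 0], [0, 0, 0]])

```text
time: 7.5
position: [0.6044, 0.0759, 0.3418]
tool_rot: [0.745, 0.667, 0.003, 0.003]
ft_force: [0.1, 0.5, -0.2]
grip_width: 0.0347
grip_force: 0.0
```

Request:
play_rows(gripper=[0.2, 0.2], delta_pos=[[0, 0, 0], [0, 0, 0]], turn=[[0, 0, 0], [0, 0, 0]])

```text
time: 7.75
position: [0.6012, 0.0786, 0.3358]
tool_rot: [0.743, 0.669, -0.001, -0.001]
ft_force: [0.3, -0.1, -0.5]
grip_width: 0.0345
grip_force: 0.0
```

```bash
python3 s.py; python3 look.py w3
```

```text
7.75 [0.6012 0.0786 0.3358] yaw 83.97 F [ 0.3 -0.1 -0.5] 0.03446335782202092
yel 303 [261.94 125.72] [256 113  13  25] [0.007  0.0684 0.221 ] r 0.0688 ang 84.2
green 289 [262.96  95.53] [258  80  10  33] [0.0109 0.0963 0.18  ] r 0.097 ang 83.53
red 196 [232.19 287.05] [225 278  15  17] [-0.0436 -0.1005  0.2   ] r 0.1095 ang -113.46
```

View pics/w3.png

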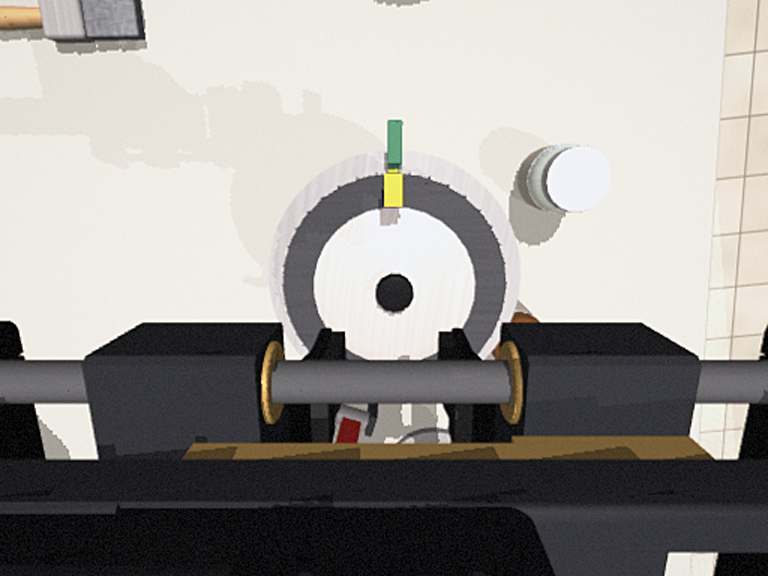

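Seen from above, the knob (394,293), the pointer/paddle (394,189) and the tab (395,144) are collinear, so the ring is at the mark. The lever is next.

```bash
python3 s.py .523 -.099 .33 65
python3 - <<'E'
import pickle
from h import *
D=pickle.load(open("c0.pkl","rb"))
for n,u in(("top",(274.5,178.3)),("side",(227.5,168)),("side",(227.5,160.5))):
    for z in(.21,.23,.25):
        X=atz(D[n],u,z)-[.601,.069,0];print(n,u,z,X[:2].round(4),np.hypot(*X[:2]).round(4),np.degrees(np.arctan2(X[1],X[0])).round(1))
E
```

```text
7.8 [0.6013 0.0786 0.3358] yaw 83.98 F [0.7 0.7 0.1] 0.03477373083422804
delta tool cm [-18.48  -5.93   0.6 ] turn z 0.3312125201126528
top (274.5, 178.3) 0.21 [-0.0395 -0.1   ] 0.1075 -111.6
top (274.5, 178.3) 0.23 [-0.0421 -0.0997] 0.1082 -112.9
top (274.5, 178.3) 0.25 [-0.0448 -0.0994] 0.109 -114.3
side (227.5, 168) 0.21 [-0.0583 -0.1223] 0.1355 -115.5
side (227.5, 168) 0.23 [-0.0449 -0.1009] 0.1104 -114.0
side (227.5, 168) 0.25 [-0.0315 -0.0794] 0.0854 -111.6
side (227.5, 160.5) 0.21 [-0.0772 -0.1507] 0.1693 -117.1
side (227.5, 160.5) 0.23 [-0.0633 -0.1285] 0.1432 -116.2
side (227.5, 160.5) 0.25 [-0.0493 -0.1062] 0.1171 -114.9
```

Request:
play_rows(gripper=[1, 1, 1, 1, 1, 1, 1], delta_pos=[[-4, -1.5, 0], [-8, -2.5, 0], [-12, -4, 0], [-16, -5, 0], [-18.5, -5.9, 0], [-18.5, -5.9, 0], [-18.5, -5.9, 0]], turn=[[0, 0, 0.06], [0, 0, 0.12], [0, 0, 0.18], [0, 0, 0.25], [0, 0, 0.33], [0, 0, 0.33], [0, 0, 0.33]])

```text
time: 8.68
position: [0.524, -0.099, 0.337]
tool_rot: [0.843, 0.538, -0.0, -0.001]
ft_force: [0.6, -0.3, 0.4]
grip_width: 0.0006
grip_force: 0.0
```

```bash
python3 s.py; python3 look.py w4
```

```text
8.675 [ 0.524 -0.099  0.337] yaw 65.1 F [ 0.6 -0.3  0.4] 0.0005661495368110391
green 140 [365.45 162.86] [361 154   9  19] [ 0.0309 -0.1964  0.18  ] r 0.1988 ang -81.06
red 460 [262.44 104.23] [251  92  25  23] [-0.0431 -0.0973  0.2   ] r 0.1064 ang -113.87
```

View pics/w4.png

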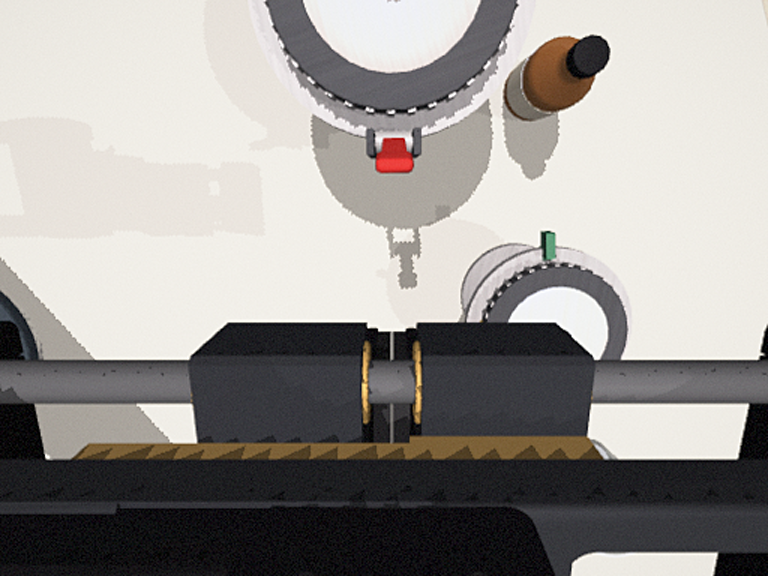

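The lever stands at (394,155), in line with the finger seam (393), and leans about 17° outward. I'll descend outside it and push inward along its arc.

Request:
play_rows(gripper=[1, 1, 1, 1, 1, 1, 1, 1, 1, 1, 1, 1], delta_pos=[[1.5, 0, 3], [3, 0, 6], [3, 0, 9.7], [3, 0, 9.7], [4.5, 0, 9.7], [5.5, 0, 9.7], [6.5, 0, 9.5], [7.3, 0, 9.3], [8.1, 0, 9.3], [8.9, 0, 9.4], [9.6, 0, 9.6], [10.3, 0, 10]], turn=[[0, 0, 0], [0, 0, 0], [0, 0, 0], [0, 0, 0], [0, 0, 0], [0, 0, 0], [0, 0, 0], [0, 0, 0], [0, 0, 0], [0, 0, 0], [0, 0, 0], [0, 0, 0]])

```text
time: 10.22
position: [0.5675, -0.0062, 0.2372]
tool_rot: [0.843, 0.537, -0.0, -0.0]
ft_force: [-0.5, -2.7, -0.2]
grip_width: 0.0001
grip_force: 1.3
```

```bash
python3 s.py; python3 look.py w5
```

```text
10.225 [ 0.5675 -0.0062  0.2372] yaw 65.01 F [-0.5 -2.7 -0.2] 8.73848814832438e-05
green 68 [393.76 283.68] [392 273   4  21] [ 0.0362 -0.1776  0.18  ] r 0.1813 ang -78.48
red 730 [261.33 209.76] [244 199  36  39] [-0.0315 -0.0705  0.2   ] r 0.0772 ang -114.03
```

View pics/w5.png

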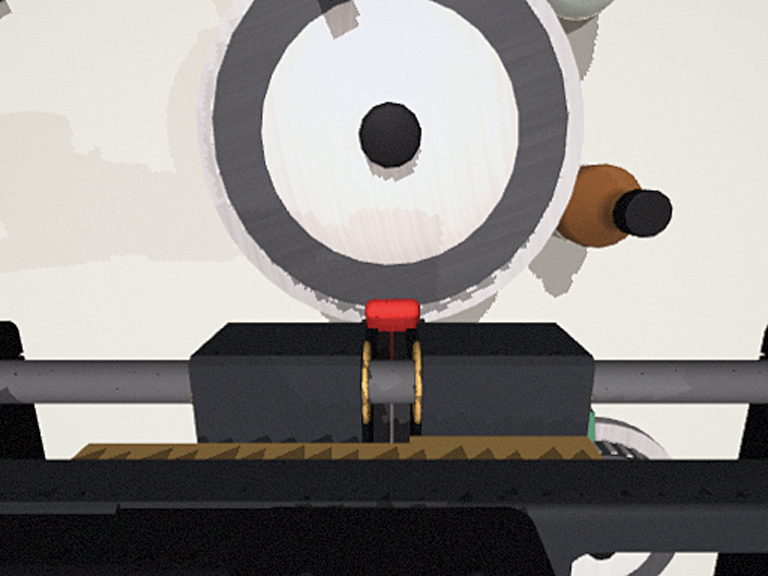

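The lever tip (392,315) is pushed inward ahead of the fingers. Continuing down.

Request:
play_rows(gripper=[1, 1, 1, 1, 1, 1, 1, 1, 1, 1], delta_pos=[[0.6, 0, 0.4], [1.13, 0, 1.0], [1.4, 0, 1.6], [1.7, 0, 2.1], [1.85, 0, 2.6], [1.95, 0, 3.0], [1.95, 0, 3.3], [1.95, 0, 3.5], [1.95, 0, 3.6], [1.95, 0, 3.6]], turn=[[0, 0, 0], [0, 0, 0], [0, 0, 0], [0, 0, 0], [0, 0, 0], [0, 0, 0], [0, 0, 0], [0, 0, 0], [0, 0, 0], [0, 0, 0]])

```text
time: 11.52
position: [0.5756, 0.0117, 0.2041]
tool_rot: [0.843, 0.537, 0.001, 0.0]
ft_force: [-4.6, 2.2, 15.5]
grip_width: 0.0004
grip_force: 7.6
```

```bash
python3 s.py
```

```text
11.525 [0.5756 0.0117 0.2041] yaw 65.01 F [-4.6  2.2 15.5] 0.0003621396139279633
```

Contact at z = 0.204 with 15 N, which matches the stop. I'll retreat and check.

Request:
play_rows(gripper=[1, 1, 1, 1, 1, 1, 1, 1], delta_pos=[[0, 0, -1], [0, 0, -4], [0, 0, -8], [-4, 0, -13], [-8, 0, -17], [-11, 0, -18], [-11, 0, -18], [-11, 0, -18]], turn=[[0, 0, 0], [0, 0, 0], [0, 0, 0], [0, 0, 0], [0, 0, 0], [0, 0, 0], [0, 0, 0], [0, 0, 0]])

```text
time: 12.52
position: [0.529, -0.088, 0.3808]
tool_rot: [0.843, 0.537, -0.0, -0.001]
ft_force: [0.4, -0.5, -0.8]
grip_width: 0.0007
grip_force: 0.0
```

```bash
python3 s.py; python3 look.py w6
python3 - <<'E'
from rig import robot
import cv2,numpy as np
c=robot.camera("side")["color"][150:280,180:290]
w=cv2.imread("pics/w6.png");w=cv2.resize(w,(480,360))
im=np.zeros((378,800,3),np.uint8);im[:360,:480]=w;im[:,480:]=cv2.resize(c,(320,378),interpolation=cv2.INTER_CUBIC)[:,:,::-1]
cv2.imwrite("pics/fin.png",im)
E
```

```text
12.525 [ 0.529  -0.088   0.3808] yaw 65.01 F [ 0.4 -0.5 -0.8] 0.0006699233950379987
green 107 [354.11 166.83] [350 159   8  17] [ 0.0327 -0.1966  0.18  ] r 0.1993 ang -80.55
red 772 [261.51  75.09] [252  52  19  52] [-0.0255 -0.0577  0.2   ] r 0.0631 ang -113.84
```

View pics/fin.png

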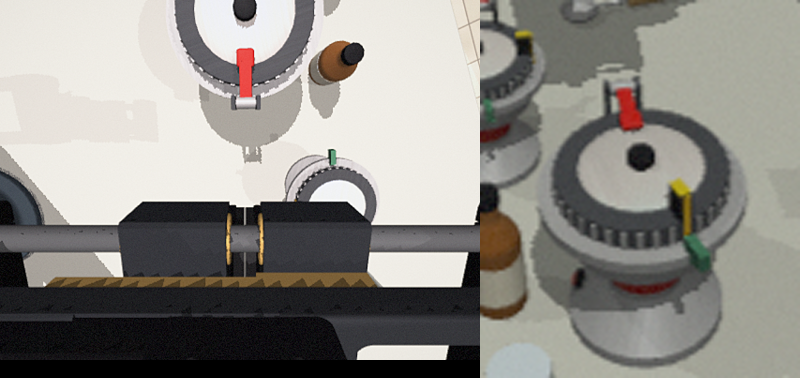

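The lever at (246,75) lies flat over the ring, and in the side view the pointer (683,210) lines up with the green tab (698,250). Handing in.

```bash
python3 -c "
from rig import robot
print(robot.hand_in())"
```

```text
the job is handed in; nothing more can be done
None
```

I turned the lock ring clockwise to the green mark (pointer within about 0.7° by camera), then folded the red cam lever fully down, and handed the job in after about 13 s, with the arm clear and no other item touched.

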